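# Set the sliding end wall of a mould frame

### The arm

A 6-joint arm with a two-finger parallel gripper is mounted at the origin on the work surface. World frame = base frame: x ahead of the robot, y to its left, z up, the work surface at z = 0. Lengths are in mm, angles in rad, forces in N, time in s.
With the tool pointing down it reaches from about 300 to 775 mm from the base axis. Payload 14.6 kg.
Tool frame: the origin (TCP) lies on the centre line of the jaws, within the pads' length; the fingertips stand manip.tcp_to_tips ahead of it and the grasp point (between the pads) lies 5 mm behind it (manip.tcp_to_tips is the distance from the TCP to the fingertips, in mm); z points along the fingers, y is the direction in which the jaws open and shut (so a half turn about z gives the same grasp; the last joint's range is limited). The gripper opens to 94 mm and grips with 3 to 60 N. Pads are 16 mm wide; open, the fingers measure 119 mm over their backs; the gripper's body (75 mm by 177 mm) begins 78 mm behind the grasp point.
Start: joints at [1.079, 0.3, 1.521, -0, 1.321, -0.067], TCP at [226.672, 501.107, 185.246] pointing down, gripper open.
Joint ranges: [-3.03, 3.03], [-0.79, 2.21], [0.23, 2.52], [-1.04, 4.18], [0, 3.07], [-2.55, 2.55]. Speed limits (rad/s): [2.22, 2.22, 2.57, 3.14, 3.14, 3.14].

### API

Orientations are given as [roll, pitch, yaw] about the fixed x, y, z axes, in that order (R = Rz(yaw) Ry(pitch) Rx(roll)).
In Python, from cell import manip, optics, workorder gives the robot as it stands. The module is installed in compiled form; this text tells all that it offers.
- The arm moves only by the tool jog_arm, never from a script. Its argument "deltas" is text: rows parted by semicolons, each of 5 numbers parted by spaces: the shift along the tool's x, y, z in mm, then the turn about the tool's z in rad, then the finger opening in mm, from 0 to 94. In form: tx ty tz twist grip; .... A call has exactly 10 rows; each row is the pose to reach, as a shift and turn from the pose commanded when the call began, along the tool's axes at that moment; what a row does not reach only later rows make up. A row lasts 1/8 s, in which the tool goes at most 62.5 mm and 10.7 degrees, less where a joint would pass 70% of its speed; a pose out of reach is approached as far as the arm can. A call with a gripper value outside its range is refused whole. The fingers move at their own pace and stop on an object; "squeeze" is the grip in N (left out, the last holds). Time passes only in rows, so rows that repeat a pose let the fingers close, or fill a call up. It gives the time, the measured TCP pose, the force and the opening at its end, in the units of the state.
- manip.read_state(): the state, without advancing time (a new reading comes with each control period).
- optics.camera(name): name is "scene" or "top" or "wrist"; returns (picture, depth): 480x640x3 uint8, red, green, blue; 480x640 float32, mm along the optical axis (not along the pixel's ray), 0 where there is no reading.
- optics.get_calibration(name): a dict with "intrinsics" (3x3 intrinsics, pixels), "R" (3x3) and "t" (3): a world point X has camera coordinates R X + t; the wrist camera has in their place "hand_eye" (4x4, takes a point from camera to tool coordinates, whose origin is the TCP and whose axes are the flange's). Camera axes: x right, y down, z forward; pixel columns grow to the right and rows downward; lengths in mm; the calibration is good to about 2 mm. A picture is of the moment at which its call begins: read the wrist's pose just before it. get_calibration takes no time and is no camera call.
- workorder.sign_off(): hands the job in, once; it reports no verdict.
The state is a dict: "clock": time; "joints": joint angles; "qd": joint speeds; "effort": joint torques, N m; "eef_pos": TCP position; "eef_rot": TCP orientation; "wrist_force": force on the tool from outside, world axes, zero at the start; "moment": the same for the moment, N m; "finger_gap": finger opening in mm.
Only numpy, scipy, OpenCV 4.12 (cv2) and the standard library are available. Lean on these libraries where they do the work, as an engineer would, in place of code of your own. Each camera call takes 0.05 s, during which the arm holds its last target.

### The job

Set the length of the mould frame: with the fingertips press down the pad in the middle of the slider on the rail to free its brake and, keeping it pressed, push the slider along the rail right up against the stop block with the upright pin. Then let the pad spring back up, leaving the slider there, and move clear. Do not force the slider while its pad is up, do not shift the stop, do not pick anything up, and leave the other things on the bench where they are.

Things in the scene. Friction and masses are not known exactly. Their poses are not given: they have to be found in the camera images.
- frame: The mould frame, fixed to the table: a plywood board 260 (x) x 440 (y) x 15 high, origin at its underside centre. Along its y axis run an aluminium rail 30 wide, centre at x = -50, top at z = 40 above the table, and two white mould walls at x = -15 and x = 105, 12 thick, tops at z = 55, joined at the +y end by a fixed white end wall.
- pad_top (a point): Top centre of the slider's press pad, moving with it: a black rubber plate 36 across the rail (x) by 54 along it (y), 62 above the table when up, between two cheeks 60 apart that stand 10 above it, open to both sides, so closed fingertips come down between the cheeks. +y: along the rail from the slider to the stop; z up.
- pad (a joint): Press pad's travel in m: 0 up (brake on), 0.007 fully down. Its spring yields from 4 N, fully down at 7 N. Pressed 3 to 6 mm the slider runs freely (about 1.5 N of friction), so the friction of the pressing fingertips carries it along; should they slip they bear on a cheek. At the start, pad up, the brake holds about 20 N.
- carriage (a joint): How far the slider has run from its start in m, towards the stop. The slider is an aluminium carriage 84 long (42 each way from the pad's centre), 44 wide; its two cheeks are 12 thick along the rail, tops 72 above the table; it carries a white end wall 104 wide that reaches over the near mould wall into the mould.
- bumper (a point): Centre of the slider's end face that meets the stop, 49 above the table, on the rail's centre line; axes as pad_top.
- stop_face (a point): Centre of the stop block's face that the slider must meet, 49 above the table; axes as pad_top. The stop: a steel saddle block clamped on the rail, 24 long, 44 wide, top 58 above the table, with an upright dark pin 12 across, its top 84 above the table. It holds about 40 N. The slider touches it when the bumper's y in this frame is 0.
- pattern: Loose pale blue cast tray with a grid pattern, 75 x 75 x 28 high, lying between the white mould walls near the fixed end wall; origin at its underside centre. Leave alone.
- cup: Loose small white plastic cup, 40 across at the rim, 45 high, standing on the robot's side of the board next to the rail; origin at its underside centre. Leave alone.
- mould: Loose pink rubber block mould filled with blue, 120 x 150 x 45 high, to the left of the frame; origin at its underside centre. Leave alone.
- dish: Loose pale green cast dish, 100 x 100 x 35 high, to the right of the frame; origin at its underside centre. Leave alone.
- jar: Loose jar with lid, 70 across, 90 high, to the right of the frame; origin at its underside centre. Leave alone.
- brush: Loose brush lying flat to the right; origin under its middle. Leave alone.
- spatula: Loose spatula lying flat to the left; origin under its middle. Leave alone.
- bottle: Loose bottle, 60 across, 120 high, standing at the near right; origin at its underside centre. Leave alone.

How it is judged:
By the outcome, as a careful person would: the job done as asked, in the order asked, and still so for the second after the job is handed in, with the robot touching nothing.
It also fails if it takes over 42 s, if anything falls off the work surface, if the arm or the gripper's body presses on something with over 40 N, if the wrist force passes 120 N, or if a joint passes its speed limit or range.

## Working session

There is one attempt and no reset: what is moved stays moved. The work goes in short steps, Python scripts to look and compute and a tool call to move; the robot and the scene stay as the last step left them, time stands still between calls to the robot, and variables do not carry over. Pictures are saved under pics/ and viewed, and the job is handed in when it is done.

Besides the shell and the picture viewer there is one more tool, called after "Call:" in YAML: its name, and indented under it one key for each argument. jog_arm: Moves the arm, as the interface text tells. Its arguments: {"type":"object","properties":{"deltas":{"type":"string"},"squeeze":{"type":"number"}},"required":["deltas"]}

```bash
mkdir -p pics
python3 - <<'E'
from cell import manip, optics
import cv2, numpy as np
print(manip.read_state(), manip.tcp_to_tips)
for n in ("scene","top"):
    p,d=optics.camera(n); cv2.imwrite(f"pics/{n}0.png",p[:,:,::-1]); np.save(f"pics/{n}0.npy",d); np.save(f"pics/{n}0p.npy",p)
for n in ("scene","top","wrist"): print(n,optics.get_calibration(n))
E
```

```text
{'clock': 0.0, 'joints': array([ 1.07942624e+00,  3.00451561e-01,  1.52155375e+00, -3.99948865e-05,
        1.32070728e+00, -6.66149288e-02]), 'qd': array([-0.00045721, -0.00132724,  0.00034722, -0.00067338, -0.00106073,
       -0.00209317]), 'effort': array([-3.44643711e-03, -5.31796467e+01, -3.52734804e+01,  7.07520708e-02,
        2.43296177e-02, -1.45466074e-04]), 'eef_pos': array([226.54336443, 500.87310408, 184.70862499]), 'eef_rot': array([-3.14047262e+00, -3.58959467e-05,  2.71684739e+00]), 'wrist_force': array([-0.05056259, -0.90570507,  0.15836946]), 'moment': array([-0.00769125, -0.03887207, -0.00268041]), 'finger_gap': 93.96069989559365} 14.0
scene {'intrinsics': array([[497.96550829,   0.        , 318.76880846],
       [  0.        , 497.96550829, 232.69464884],
       [  0.        ,   0.        ,   1.        ]]), 'R': array([[ 0.32795684,  0.94468455, -0.00392542],
       [ 0.7801785 , -0.27318529, -0.56275332],
       [-0.53269674,  0.18149627, -0.82661556]]), 't': array([-111.64231194, -358.21704351, 1566.52000528])}
top {'intrinsics': array([[530.56095238,   0.      
[... 162 characters left out ...]
-0.01686346],
       [-0.99623265,  0.02226703, -0.08381341],
       [ 0.08415863,  0.01504618, -0.99633877]]), 't': array([  -2.05644963,  505.25177271, 1481.54124583])}
wrist {'intrinsics': array([[428.48894712,   0.        , 319.66684748],
       [  0.        , 428.48894712, 243.86913975],
       [  0.        ,   0.        ,   1.        ]]), 'hand_eye': array([[-2.33649616e-04, -9.70821255e-01, -2.39804161e-01,
         6.85574424e+01],
       [ 9.99999889e-01, -3.25068804e-04,  3.41670945e-04,
        -6.78915378e-01],
       [-4.09654268e-04, -2.39804055e-01,  9.70821223e-01,
        -2.00488623e+02],
       [ 0.00000000e+00,  0.00000000e+00,  0.00000000e+00,
         1.00000000e+00]])}
```

View pics/scene0.png

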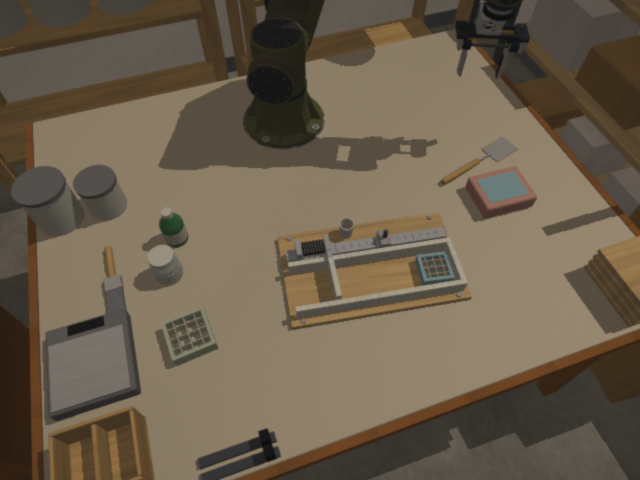

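View pics/top0.png

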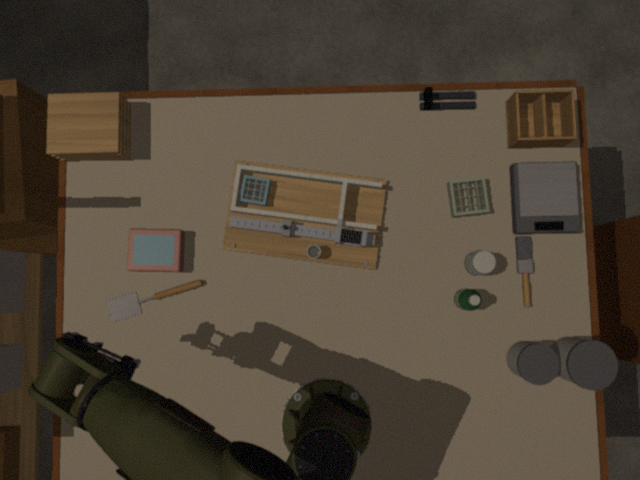

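Both views show the frame. In the top view the pad (black) is at about (351,237), the stop with its pin at about (287,228), and the cup at (314,252). In the scene view the pad is at about (313,247) and the pin at about (383,236).

```bash
cat > h.py <<'E'
import numpy as np
from cell import optics
def ray(n,u,v,z):
    c=optics.get_calibration(n);K,R,t=c["intrinsics"],c["R"],c["t"]
    d=R.T@np.linalg.inv(K)@np.array([u,v,1.]); o=-R.T@t
    return o+d*(z-o[2])/d[2]
def wray(pos,rpy,u,v,z):
    from scipy.spatial.transform import Rotation as Ro
    c=optics.get_calibration("wrist");H=c["hand_eye"]; Rt=Ro.from_euler("xyz",rpy).as_matrix()
    d=Rt@H[:3,:3]@np.linalg.inv(c["intrinsics"])@np.array([u,v,1.]); o=np.array(pos)+Rt@H[:3,3]
    return o+d*(z-o[2])/d[2]
E
python3 - <<'E'
import cv2
for n,(x,y,w,h) in {"top":(215,155,180,120),"scene":(270,200,200,130)}.items():
    p=cv2.imread(f"pics/{n}0.png")[y:y+h,x:x+w]
    cv2.imwrite(f"pics/{n}0z.png",cv2.convertScaleAbs(cv2.resize(p,None,fx=4,fy=4,interpolation=cv2.INTER_CUBIC),alpha=1.5))
from h import *
print(ray("top",351,237,62),ray("scene",313,247,62))
print(ray("top",287,228,58),ray("scene",383,236,70))
E
```

```text
[514.80299869 -78.89639305  62.        ] [521.71093857 -77.68108324  62.        ]
[544.2245475  97.6591318  58.       ] [553.20894839  94.51513991  70.        ]
```

View pics/top0z.png

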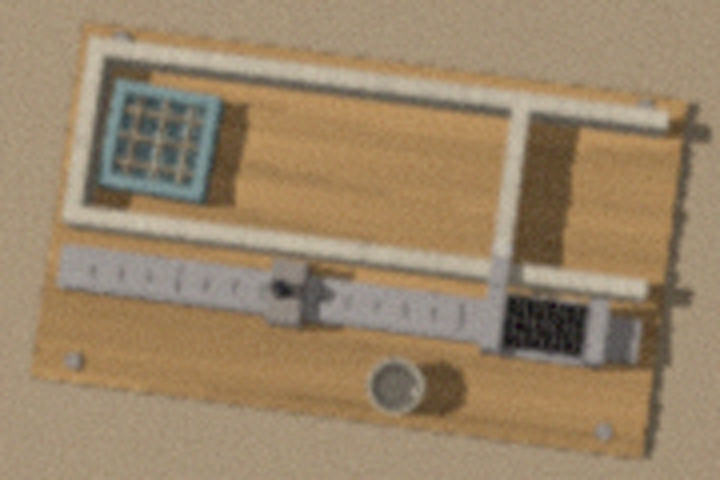

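View pics/scene0z.png

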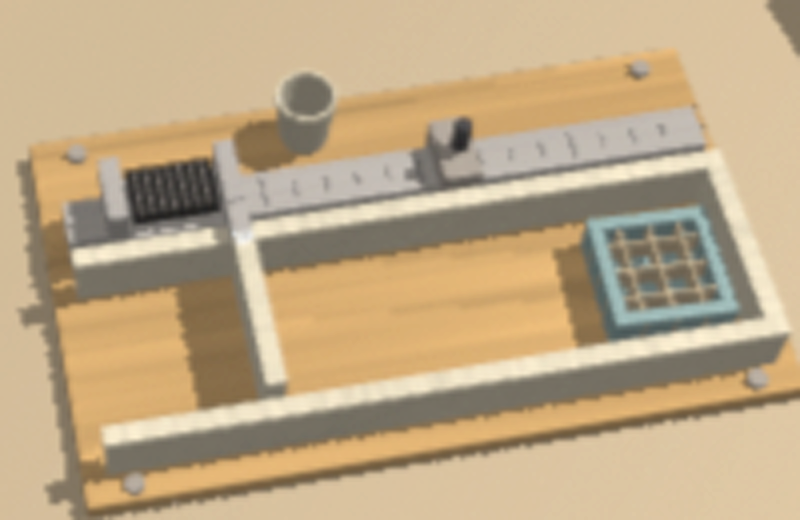

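Call:
jog_arm:
  deltas: "-50 -36 0 -0.03 94; -100 -72 0 -0.06 60; -150 -107 0 -0.09 30; -200 -142 0 -0.12 0; -250 -178 0 -0.16 0; -300 -213 0 -0.2 0; -350 -249 0 -0.23 0; -400 -284 0 -0.26 0; -440 -312 0 -0.29 0; -473 -336 0 -0.29 0"
  squeeze: 10

```text
clock: 1.35
eef_pos: [519.7, -1.8, 184.9]
eef_rot: [-3.142, -0.001, 3.006]
wrist_force: [0.5, -0.5, 0.1]
finger_gap: 7.5
```

Run:
```python
from cell import manip, optics
import cv2, numpy as np
s=manip.read_state();print(s)
p,d=optics.camera("wrist"); cv2.imwrite("pics/w1.png",cv2.convertScaleAbs(p[:,:,::-1],alpha=1.5)); np.savez("pics/w1.npz",p=p,d=d,pos=s["eef_pos"],rot=s["eef_rot"])
```

```text
{'clock': 1.35, 'joints': array([-7.40087142e-02,  2.33097632e-01,  1.60628925e+00, -2.54118761e-05,
        1.30280948e+00, -1.50950401e+00]), 'qd': array([-0.53155264,  0.33866643, -0.40884354,  0.0012925 ,  0.06913408,
       -0.52236958]), 'effort': array([  2.57770322, -51.74297333, -32.43990541,  -0.11780643,
        -0.05340288,   0.69606079]), 'eef_pos': array([519.69958856,  -1.83935832, 184.90490093]), 'eef_rot': array([-3.14153122e+00, -6.01068638e-04,  3.00629835e+00]), 'wrist_force': array([ 0.54204185, -0.54621407,  0.09171043]), 'moment': array([ 0.07784641, -0.00223181, -0.04699779]), 'finger_gap': 7.54040147071389}
```

View pics/w1.png

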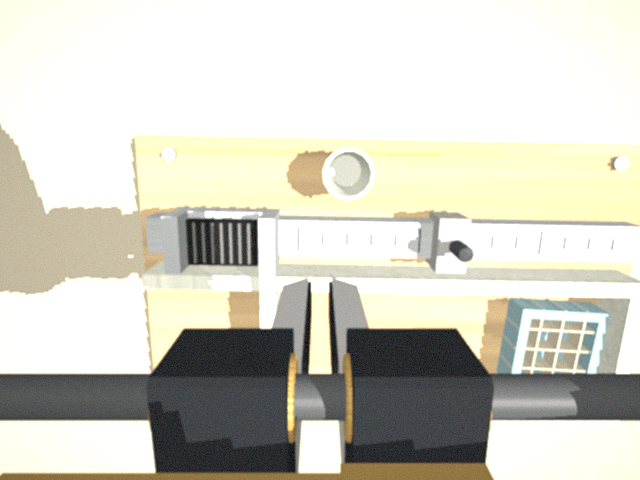

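The wrist view shows the pad centre at about (223,242), slider front cheek at column ~268, and stop near face at column ~435 (top edge), pin top at about (461,250). The arm was still settling, so I'll take another frame for measuring.

Run:
```python
from cell import manip, optics
import cv2, numpy as np
optics.camera("wrist")
optics.camera("wrist")
s=manip.read_state();print(s["eef_pos"],s["eef_rot"],np.abs(s["qd"]).max())
p,d=optics.camera("wrist"); np.savez("pics/w2.npz",p=p,d=d,pos=s["eef_pos"],rot=s["eef_rot"])
b=p[190:300,130:500,::-1]; cv2.imwrite("pics/w2z.png",cv2.resize(b,None,fx=2.16,fy=2.16,interpolation=cv2.INTER_CUBIC))
cv2.imwrite("pics/w2a.png",cv2.resize(b[:,0:170],None,fx=4.5,fy=4.5,interpolation=cv2.INTER_CUBIC))
cv2.imwrite("pics/w2b.png",cv2.resize(b[:,270:],None,fx=5,fy=5,interpolation=cv2.INTER_CUBIC))
```

```text
[519.26549208  -1.21257345 184.57532825] [-3.14150755e+00 -1.23801336e-03  3.00430757e+00] 0.04383168281182937
```

View pics/w2a.png

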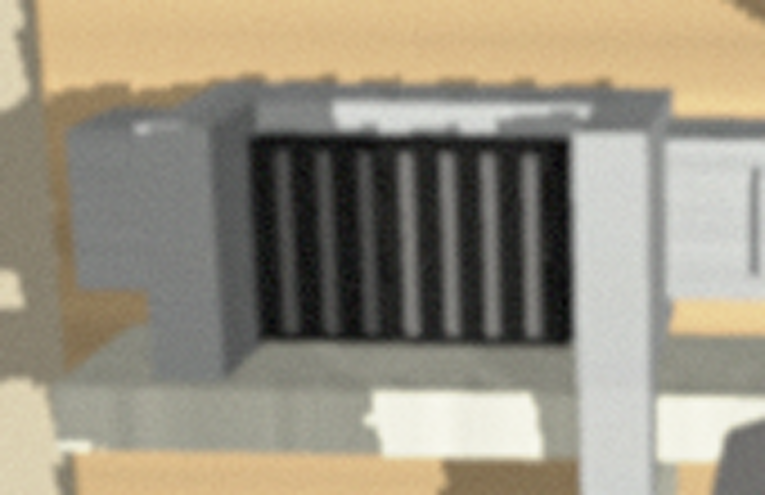

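View pics/w2b.png

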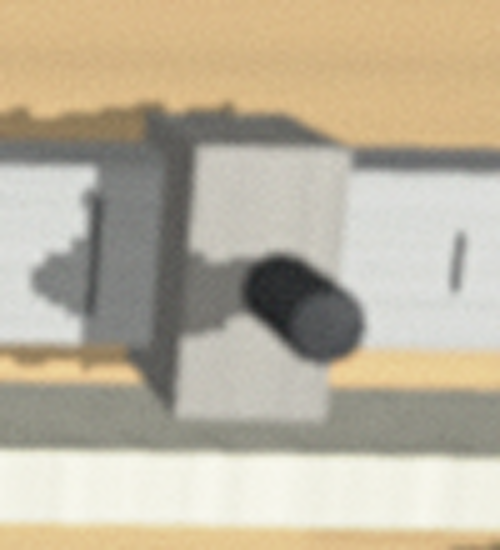

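Run:
```python
from h import *
f=np.load("pics/w2.npz");pos,rot=f["pos"],f["rot"]
A=lambda x,y,z:wray(pos,rot,130+x/4.5,190+y/4.5,z)[:2]
B=lambda x,y,z:wray(pos,rot,400+x/5,190+y/5,z)[:2]
pl=[A(250,135,62),A(260,340,62)]; 
ck=[A(578,130,72),A(660,130,72)]; ckl=[A(210,128,72),A(222,378,72)]
st=[B(190,145,58),B(175,418,58),B(328,418,58),B(352,150,58)]
rail=[B(165,150,40),B(150,345,40)]; 
print("pad left",pl,"cheek",ck,"rear cheek",ckl,"stop",st,sep="\n")
# heading from far white wall edges/ rail edge
e1=A(765,125,40);e2=B(500,165,40);w1=A(375,392,55);w2=B(495,450,55)
for a,b in((e1,e2),(w1,w2)):print("rail dir",a,b,np.arctan2(-(b-a)[0],(b-a)[1]))
sc=np.mean(st,axis=0)
for th in(-0.13,-0.145,-0.16):
    yx=np.array([-np.sin(th),np.cos(th)]);xx=np.array([np.cos(th),np.sin(th)])
    P=lambda q:np.round([(q-sc)@xx,(q-sc)@yx],1)
    print(th,"stopc",sc,"stop",[P(q) for q in st],"pl",[P(q) for q in pl],"ck",[P(q) for q in ck],"rck",[P(q) for q in ckl])
```

```text
pad left
[array([ 497.22258922, -102.64626013]), array([ 533.13687426, -108.59690851])]
cheek
[array([502.39422771, -45.49887039]), array([504.24787008, -32.10710129])]
rear cheek
[array([ 493.7478464 , -105.52434283]), array([ 536.32836807, -112.82794939])]
stop
[array([523.84961059,  89.99474897]), array([567.84431328,  84.43447801]), array([571.20089919, 108.68115136]), array([528.08257084, 114.83252649])]
rail dir [511.36512809 -17.1061736 ] [538.13866395 144.64502211] -0.164035670784389
rail dir [547.30004038 -92.68068767] [581.45388914 136.11145514] -0.1481846808312437
-0.13 stopc [547.74434848  99.48572621] stop [array([-22.5, -12.5]), array([ 21.9, -12.3]), array([22.1, 12.2]), array([-21.5,  12.7])] pl [array([ -23.9, -207. ]), array([  12.5, -208.2])] ck [array([ -26.2, -149.6]), array([ -26.1, -136.1])] rck [array([ -27. , -210.3]), array([  16.2, -212. ])]
-0.145 stopc [547.74434848  99.48572621] stop [array([-22.3, -12.8]), array([ 22.1, -12. ]), array([21.9, 12.5]), array([-21.7,  12.3])] pl [array([ -20.8, -207.3]), array([  15.6, -208. ])] ck [array([ -23.9, -150. ]), array([ -24. , -136.5])] rck [array([ -23.8, -210.7]), array([  19.4, -211.7])]
-0.16 stopc [547.74434848  99.48572621] stop [array([-22.1, -13.2]), array([ 22.2, -11.7]), array([21.7, 12.8]), array([-21.9,  12. ])] pl [array([ -17.7, -207.6]), array([  18.7, -207.8])] ck [array([ -21.7, -150.4]), array([ -22. , -136.8])] rck [array([ -20.6, -211. ]), array([  22.6, -211.4])]
```

Call:
jog_arm:
  deltas: "-4 -30 10 0.02 0; -8 -60 30 0.02 0; -10.5 -77 60 0.02 0; -10.5 -77 80 0.02 0; -10.5 -77 90 0.02 0; -10.5 -77 96 0.02 0; -10.5 -77 100 0.02 0; -10.5 -77 103 0.02 0; -10.5 -77 103 0.02 0; -10.5 -77 103 0.02 0"

```text
clock: 2.8
eef_pos: [519.4, -77.7, 82.5]
eef_rot: [-3.142, 0.0, 2.987]
wrist_force: [0.4, 0.4, 0.3]
finger_gap: 0.5
```

Run:
```python
from cell import manip, optics
import cv2, numpy as np
s=manip.read_state();print(s["eef_pos"],s["eef_rot"],s["wrist_force"],s["finger_gap"])
p,d=optics.camera("wrist"); cv2.imwrite("pics/w3.png",p[:,:,::-1])
```

```text
[519.35310826 -77.71232122  82.50502359] [-3.14154541e+00  4.13807612e-04  2.98680466e+00] [0.37102992 0.38406745 0.28717483] 0.46954503543796716
```

View pics/w3.png

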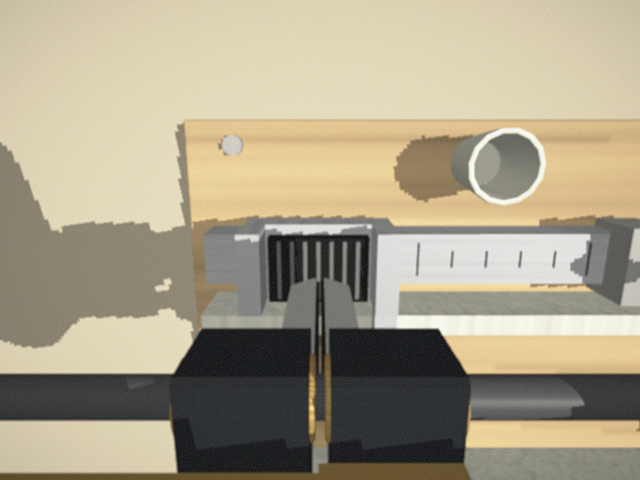

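The closed tips (≈(319,280)) are between the cheeks, centred over the pad (columns 268–370). Now pressing gently.

Call:
jog_arm:
  deltas: "0 0 3 0 0; 0 0 5 0 0; 0 0 6 0 0; 0 0 7 0 0; 0 0 8 0 0; 0 0 9 0 0; 0 0 9.5 0 0; 0 0 10 0 0; 0 0 10 0 0; 0 0 10 0 0"

```text
clock: 4.1
eef_pos: [519.2, -77.7, 72.3]
eef_rot: [3.142, 0.0, 2.987]
wrist_force: [-0.2, -0.1, -0.3]
finger_gap: 0.3
```

Run:
```python
from cell import manip
s=manip.read_state();print(s["eef_pos"],s["eef_rot"],s["wrist_force"],s["finger_gap"])
```

```text
[519.21841241 -77.66888758  72.27002412] [3.14158657e+00 2.10125902e-05 2.98681087e+00] [-0.22400515 -0.06627435 -0.30522751] 0.29965225839074944
```

Run:
```python
from cell import manip, optics
import cv2, numpy as np
p,d=optics.camera("wrist"); cv2.imwrite("pics/w4.png",cv2.resize(p[180:340,180:440,::-1],None,fx=3,fy=3,interpolation=cv2.INTER_CUBIC))
print(manip.read_state()["wrist_force"])
p,d=optics.camera("scene"); cv2.imwrite("pics/s4.png",cv2.resize(p[180:330,250:450,::-1],None,fx=4,fy=4,interpolation=cv2.INTER_CUBIC))
print(manip.read_state()["wrist_force"])
```

```text
[-0.09397002  0.67335244  0.25644067]
[-0.59302613 -0.82801149 -0.11697468]
```

View pics/w4.png

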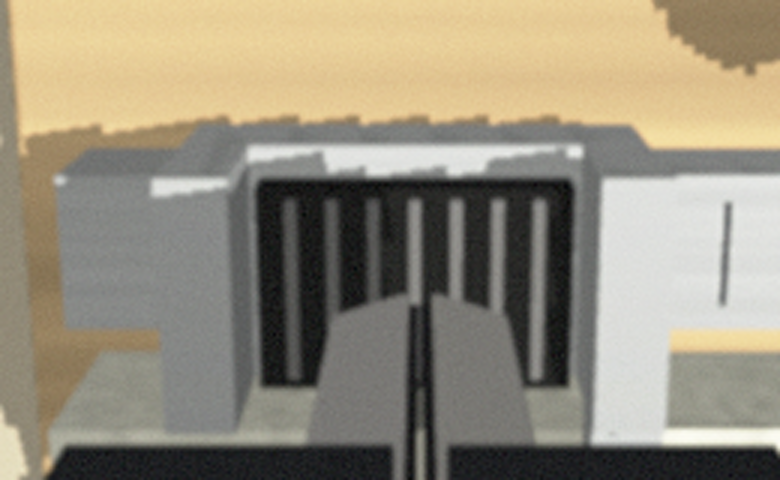

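View pics/s4.png

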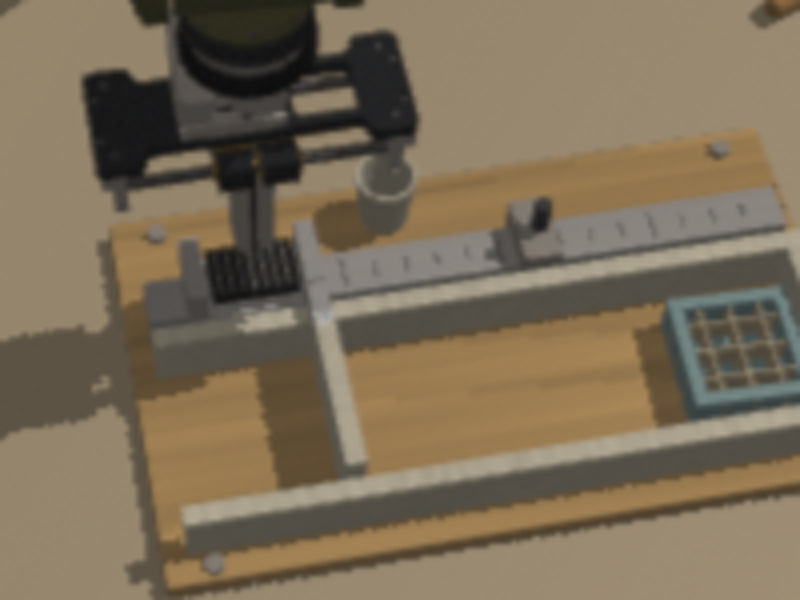

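Run:
```python
from cell import manip, optics
import numpy as np
from scipy.spatial.transform import Rotation as Ro
s=manip.read_state(); p,d=optics.camera("wrist"); c=optics.get_calibration("wrist");H=c["hand_eye"];K=c["intrinsics"]
Hi=np.linalg.inv(H)
for P in ([0,0,14],[8,0,14],[8,-12,14],[-8,0,14],[0,0,0]):
    q=Hi@np.array(P+[1.]); u=K@q[:3]; print(P,(u/u[2])[:2],q[2])
def tool(u,v):
    z=d[v,u]; 
    return np.round((H@np.append(np.linalg.inv(K)@[u,v,1]*z,1))[:3],1),z
for u,v in((303,285),(330,285),(303,292),(330,292),(303,300),(330,310),(303,275),(330,275),(290,260),(350,260),(320,250),(350,300),(395,260),(245,270),(420,260)): 
    t,z=tool(u,v); w=Ro.from_euler("xyz",s["eef_rot"]).apply(t)+s["eef_pos"]; print((u,v),t,z,np.round(w,1),p[v,u])
```

```text
[0, 0, 14] [321.11852153 273.03476709] 224.72050535333324
[8, 0, 14] [321.12743908 258.34973491] 222.80139471558041
[8, -12, 14] [298.04898946 258.35636796] 222.799374434243
[-8, 0, 14] [321.10975501 287.4711031 ] 226.63961599108606
[0, 0, 0] [321.21853547 281.72826283] 211.12930044272022
(303, 285) [  9.8  -7.7 -32.7] 176.9813 [508.4 -83.8 105. ] [121 120 118]
(330, 285) [  9.4   3.5 -31.7] 178.07007 [510.5 -72.8 104. ] [120 119 117]
(303, 292) [  9.2  -7.4 -39.4] 170.70177 [509.  -83.6 111.7] [117 117 115]
(330, 292) [  9.2   3.3 -39.4] 170.65593 [510.6 -73.  111.7] [117 119 116]
(303, 300) [  9.   -7.1 -47.6] 162.76628 [509.2 -83.3 119.9] [122 121 119]
(330, 310) [  9.4   2.9 -58.4] 152.18059 [510.4 -73.4 130.7] [117 117 110]
(303, 275) [ 0.7 -9.3  8.5] 219.21855 [517.1 -86.8  63.8] [80 82 78]
(330, 275) [1.1 4.5 7.4] 218.10052 [518.8 -73.1  64.9] [124 122 118]
(290, 260) [  8.5 -15.8   9.1] 217.9134 [508.4 -92.   63.2] [86 86 84]
(350, 260) [ 8.3 14.7  9.9] 218.78557 [513.3 -61.9  62.4] [38 36 37]
(320, 250) [13.7 -0.6  9.5] 217.1 [505.6 -76.2  62.8] [91 91 90]
(350, 300) [  8.9  10.8 -47.4] 162.99338 [512.1 -65.6 119.7] [121 120 116]
(395, 260) [11.4 35.7 -0.9] 207.52472 [513.5 -40.6  73.2] [221 222 221]
(245, 270) [  6.3 -37.1  -0.9] 208.71178 [ 507.3 -113.4   73.2] [135 137 135]
(420, 260) [ 2.3 55.6 30.8] 240.49916 [525.5 -22.4  41.5] [197 197 192]
```

Run:
```python
from cell import manip, optics
import numpy as np
s=manip.read_state(); print(s["clock"],s["wrist_force"])
from h import *
p,d=optics.camera("scene"); c=optics.get_calibration("scene");K,R,t=c["intrinsics"],c["R"],c["t"]
for z in (58,72,85,100,120,150):
    q=K@(R@np.array([519.2,-77.7,z])+t); print(z,q[:2]/q[2])
for v in range(215,252,2):
    o=[]
    for u in (310,313,316):
        X=R.T@(np.linalg.inv(K)@[u,v,1]*d[v,u]-t); o.append(np.round(X).astype(int).tolist()+p[v,u].tolist())
    print(v,o)
```

```text
4.25 [ 0.66517703 -0.34823352 -1.09430115]
58 [312.68696616 247.06646346]
72 [312.606602   243.97771332]
85 [312.53059663 241.05649122]
100 [312.44119697 237.62046684]
120 [312.31906652 232.92645388]
150 [312.12929741 225.63278782]
215 [[541, -89, 225, 28, 25, 22], [542, -82, 224, 37, 31, 22], [540, -75, 217, 29, 26, 21]]
217 [[539, -88, 214, 38, 31, 24], [525, -77, 192, 46, 42, 36], [542, -76, 213, 26, 26, 26]]
219 [[545, -90, 216, 32, 32, 33], [544, -83, 211, 58, 52, 40], [547, -77, 213, 37, 37, 37]]
221 [[548, -91, 213, 34, 34, 36], [551, -85, 213, 55, 50, 41], [552, -79, 212, 33, 32, 31]]
223 [[550, -92, 209, 20, 20, 21], [553, -86, 209, 25, 24, 24], [552, -79, 205, 31, 27, 22]]
225 [[551, -93, 202, 21, 21, 21], [551, -86, 199, 29, 28, 27], [552, -79, 197, 33, 31, 30]]
227 [[529, -86, 162, 44, 42, 41], [528, -78, 156, 38, 37, 35], [527, -71, 152, 65, 62, 59]]
229 [[529, -86, 154, 70, 67, 63], [529, -79, 150, 37, 36, 34], [530, -72, 149, 70, 66, 63]]
231 [[528, -86, 143, 70, 66, 63], [528, -79, 141, 37, 36, 34], [531, -72, 142, 70, 66, 63]]
233 [[529, -86, 137, 71, 67, 64], [525, 
[... 163 characters left out ...]
, 71, 66, 63], [528, -79, 115, 43, 41, 39], [534, -73, 121, 71, 67, 63]]
239 [[529, -87, 113, 70, 66, 63], [528, -79, 108, 42, 40, 38], [528, -72, 104, 71, 66, 63]]
241 [[529, -87, 104, 69, 65, 62], [527, -79, 97, 41, 39, 37], [531, -73, 100, 64, 61, 57]]
243 [[506, -80, 58, 44, 42, 39], [509, -73, 59, 46, 43, 42], [512, -67, 60, 44, 42, 40]]
245 [[516, -84, 66, 39, 37, 36], [518, -76, 65, 47, 45, 42], [521, -70, 65, 48, 46, 43]]
247 [[519, -85, 61, 36, 35, 34], [521, -78, 62, 48, 46, 44], [526, -71, 64, 51, 49, 46]]
249 [[524, -86, 61, 39, 37, 36], [528, -80, 64, 57, 54, 51], [531, -73, 65, 54, 52, 49]]
251 [[530, -88, 61, 37, 36, 35], [534, -82, 64, 62, 59, 57], [536, -75, 63, 49, 46, 45]]
```

Run:
```python
from cell import manip, optics
import numpy as np
s=manip.read_state(); p,d=optics.camera("wrist"); c=optics.get_calibration("wrist");H=c["hand_eye"];K=c["intrinsics"]
for u in (300,310,316,325,333,342):
  for v in range(274,288):
    t=(H@np.append(np.linalg.inv(K)@[u,v,1]*d[v,u],1))[:3]
    if t[2]<0: print(u,v,np.round(t,1), np.round((H@np.append(np.linalg.inv(K)@[u,v+2,1]*d[v+2,u],1))[:3],1)); break
```

```text
300 282 [  9.3  -9.1 -27.4] [  9.1  -9.  -29.6]
310 279 [  9.1  -5.  -23. ] [  9.2  -4.9 -25.9]
316 281 [  8.   -2.4 -22.4] [  7.3  -2.4 -23.1]
325 278 [  9.1   1.6 -21.4] [  9.    1.5 -24. ]
333 280 [  9.    5.  -24.1] [  9.2   4.9 -27.1]
342 283 [  9.2   8.7 -28.5] [  9.1   8.6 -30.7]
```

Both cameras agree that the real fingertips end about 22 mm behind the reported TCP (z≈94), not 14 mm ahead of it. That explains the missing contact force: the tips are still about 32 mm above the pad. I'll go on down using force feedback.

Call:
jog_arm:
  deltas: "0 0 8 0 0; 0 0 14 0 0; 0 0 18 0 0; 0 0 21 0 0; 0 0 23 0 0; 0 0 25 0 0; 0 0 26 0 0; 0 0 26 0 0; 0 0 26 0 0; 0 0 26 0 0"

```text
clock: 5.6
eef_pos: [519.3, -77.7, 46.3]
eef_rot: [-3.142, 0.0, 2.987]
wrist_force: [-0.8, -0.6, -0.3]
finger_gap: 0.3
```

Run:
```python
from cell import manip, optics
import numpy as np,cv2
s=manip.read_state(); print(s["eef_pos"],s["wrist_force"])
p,d=optics.camera("wrist"); c=optics.get_calibration("wrist");H=c["hand_eye"];K=c["intrinsics"]
cv2.imwrite("pics/w5.png",cv2.resize(p[180:340,180:440,::-1],None,fx=3,fy=3,interpolation=cv2.INTER_CUBIC))
p,d=optics.camera("scene"); cv2.imwrite("pics/s5.png",cv2.resize(p[200:280,270:400,::-1],None,fx=6,fy=6,interpolation=cv2.INTER_CUBIC))
```

```text
[519.26374648 -77.69928028  46.32265284] [-0.75814388 -0.61702696 -0.34521287]
```

View pics/w5.png

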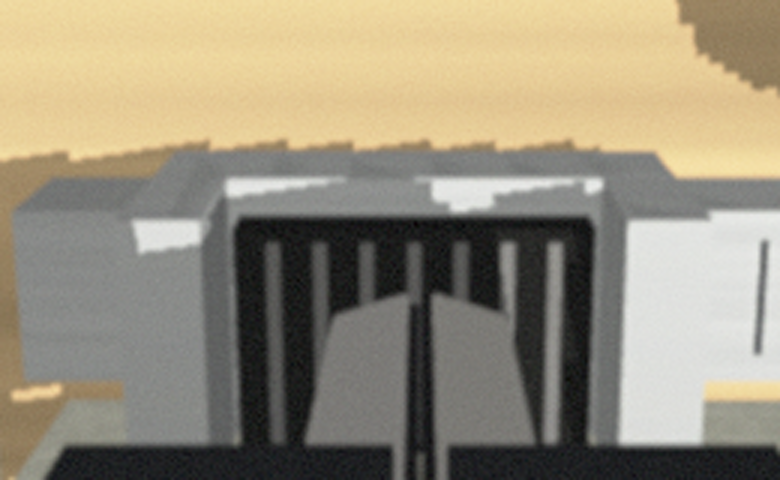

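View pics/s5.png

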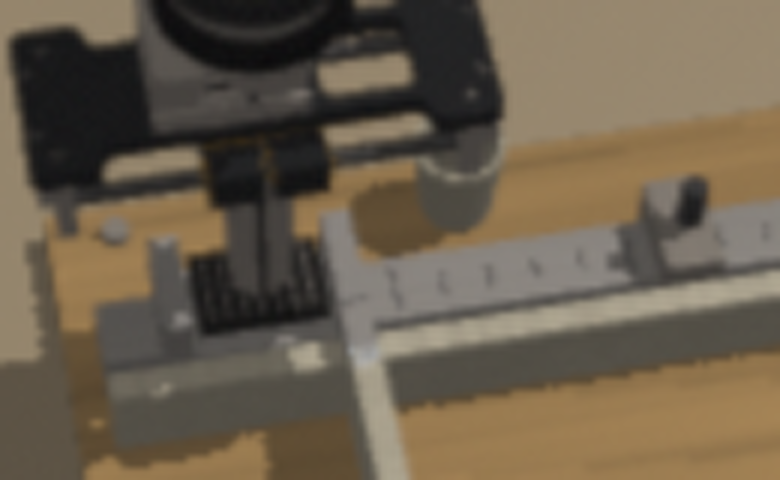

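The tips are now just above the pad and centred between the cheeks (zoomed wrist view: tips at (420,295), pad columns 235–595). Next I'll descend in small steps and watch the vertical force.

Call:
jog_arm:
  deltas: "0 0 2 0 0; 0 0 3 0 0; 0 0 4 0 0; 0 0 4.5 0 0; 0 0 5 0 0; 0 0 5.5 0 0; 0 0 6 0 0; 0 0 6 0 0; 0 0 6 0 0; 0 0 6 0 0"

```text
clock: 6.95
eef_pos: [519.3, -77.7, 40.3]
eef_rot: [3.142, 0.0, 2.987]
wrist_force: [-0.8, 0.8, 4.2]
finger_gap: 0.3
```

```bash
cat > st.py <<'E'
from cell import manip, optics
import numpy as np
F=[];P=[]
for i in range(5):
    s=manip.read_state();F.append(s["wrist_force"]);P.append(s["eef_pos"]);optics.camera("top")
print(s["clock"],np.mean(P,0).round(2),np.mean(F,0).round(2),np.std(F,0).round(2))
E
python3 st.py
```

```text
7.15 [519.24 -77.69  40.28] [-1.37  0.32  4.61] [0.45 0.45 0.34]
```

Call:
jog_arm:
  deltas: "0 0 0.5 0 0; 0 0 1 0 0; 0 0 1.5 0 0; 0 0 2 0 0; 0 0 2 0 0; 0 0 2 0 0; 0 0 2 0 0; 0 0 2 0 0; 0 0 2 0 0; 0 0 2 0 0"

```text
clock: 8.45
eef_pos: [519.3, -77.7, 38.3]
eef_rot: [-3.142, 0.0, 2.987]
wrist_force: [-1.2, 0.7, 4.4]
finger_gap: 0.5
```

```bash
python3 st.py
```

```text
8.65 [519.23 -77.69  38.26] [-1.42  0.17  5.12] [0.46 0.38 0.4 ]
```

Call:
jog_arm:
  deltas: "0 0 0.5 0 0; 0 0 1 0 0; 0 0 1.5 0 0; 0 0 1.8 0 0; 0 0 1.8 0 0; 0 0 1.8 0 0; 0 0 1.8 0 0; 0 0 1.8 0 0; 0 0 1.8 0 0; 0 0 1.8 0 0"

```text
clock: 9.95
eef_pos: [519.2, -77.7, 36.5]
eef_rot: [-3.142, 0.0, 2.987]
wrist_force: [-2.2, 0.0, 6.0]
finger_gap: 0.6
```

```bash
python3 st.py
python3 - <<'E'
from cell import manip, optics
import numpy as np,cv2
from scipy.spatial.transform import Rotation as Ro
from h import *
s=manip.read_state(); p,d=optics.camera("wrist"); c=optics.get_calibration("wrist");H=c["hand_eye"];K=c["intrinsics"]
cv2.imwrite("pics/w6.png",p[:,:,::-1])
v,u=np.mgrid[180:340,180:440]; z=d[180:340,180:440]
X=np.linalg.inv(K)@np.stack([u.ravel()*1.,v.ravel()*1.,np.ones(u.size)])*z.ravel()
W=Ro.from_euler("xyz",s["eef_rot"]).apply((H[:3,:3]@X).T+H[:3,3])+s["eef_pos"]
zz=W[:,2].reshape(z.shape); dark=(p[180:340,180:440].max(2)<130)
th=-.158;yx=np.array([-np.sin(th),np.cos(th)]);xx=np.array([np.cos(th),np.sin(th)])
q=W[:,:2]-np.array([519.3,-78.7]);a=(q@xx).reshape(z.shape);b=(q@yx).reshape(z.shape)
for n,m in {"pad L":(abs(a)<15)&(b<-15)&(b>-25)&(zz<68),"pad R":(abs(a)<15)&(b>15)&(b<25)&(zz<68),"cheekF":(abs(a)<18)&(b>32)&(b<40)&(zz>66),"cheekR":(abs(a)<18)&(b<-32)&(b>-40)&(zz>66),"rail":(abs(a)<12)&(b>46)&(b<80)}.items(): print(n,m.sum(),np.median(zz[m]) if m.any() else None)
E
```

```text
10.15 [519.23 -77.7   36.53] [-1.74  0.23  6.24] [0.58 0.14 0.37]
pad L 1342 57.75976584509614
pad R 1321 57.75584644233952
cheekF 1134 73.06700796323776
cheekR 1138 73.0523188559435
rail 861 41.12824693533611
```

The wrist depth puts the pad 15.3 mm below the cheek tops, so it is pressed 5.3 mm. That agrees with the 6.2 N reading. I'll back off 0.6 mm and start the slide (about 126 mm in all) with 80 mm.

Call:
jog_arm:
  deltas: "0 0 -0.6 0 0; 0 3 -0.6 0 0; 0 10 -0.6 0 0; 0 20 -0.6 0 0; -0.1 32 -0.6 0 0; -0.1 45 -0.6 0 0; -0.2 58 -0.6 0 0; -0.2 70 -0.6 0 0; -0.2 77 -0.6 0 0; -0.2 80 -0.6 0 0"

```text
clock: 11.5
eef_pos: [531.8, 1.6, 37.0]
eef_rot: [-3.141, -0.0, 2.987]
wrist_force: [-2.1, -1.7, 5.5]
finger_gap: 0.3
```

```bash
python3 st.py
cat > dep.py <<'E'
import sys
from cell import manip, optics
import numpy as np,cv2
from scipy.spatial.transform import Rotation as Ro
s=manip.read_state(); p,d=optics.camera("wrist"); c=optics.get_calibration("wrist");H=c["hand_eye"];K=c["intrinsics"]
cv2.imwrite(f"pics/{sys.argv[1]}.png",p[:,:,::-1])
v,u=np.mgrid[140:340,100:620]; z=d[140:340,100:620]
X=np.linalg.inv(K)@np.stack([u.ravel()*1.,v.ravel()*1.,np.ones(u.size)])*z.ravel()
W=Ro.from_euler("xyz",s["eef_rot"]).apply((H[:3,:3]@X).T+H[:3,3])+s["eef_pos"]
zz=W[:,2]
th=-.158;yx=np.array([-np.sin(th),np.cos(th)]);xx=np.array([np.cos(th),np.sin(th)])
q=W[:,:2]-np.array([547.7,99.5]);a=q@xx;b=q@yx
print("tcp rail coords",(s["eef_pos"][:2]-[547.7,99.5])@np.c_[xx,yx])
ck=(abs(a)<18)&(abs(zz-73)<1.5); print("cheek-top b hist",[(k,n) for k,n in zip(*np.unique(np.round(b[ck]),return_counts=True)) if n>8])
st=(abs(a)<20)&(abs(zz-59)<1.2)&(b>-30); print("stop top b",[(k,n) for k,n in zip(*np.unique(np.round(b[st]),return_counts=True)) if n>8])
bc=np.round(b[ck]); f=b[ck]
pd=(abs(a)<15)&(zz<70)&(zz>50)&(b<f.max()-12)&(b>f.max()-70)&(b>f.min()+14)
print("pad z",np.median(zz[pd]),"cheek z",np.median(zz[ck]))
E
python3 dep.py w7
```

```text
11.7 [531.8    1.64  37.07] [-1.44  0.83  5.22] [0.44 1.33 0.36]
tcp rail coords [ -0.28664079 -99.19955852]
cheek-top b hist [(np.float64(-143.0), np.int64(97)), (np.float64(-142.0), np.int64(141)), (np.float64(-141.0), np.int64(141)), (np.float64(-140.0), np.int64(137)), (np.float64(-139.0), np.int64(151)), (np.float64(-138.0), np.int64(133)), (np.float64(-137.0), np.int64(145)), (np.float64(-136.0), np.int64(139)), (np.float64(-135.0), np.int64(146)), (np.float64(-134.0), np.int64(139)), (np.float64(-133.0), np.int64(136)), (np.float64(-132.0), np.int64(144)), (np.float64(-131.0), np.int64(88)), (np.float64(-110.0), np.int64(9)), (np.float64(-108.0), np.int64(9)), (np.float64(-93.0), np.int64(9)), (np.float64(-71.0), np.int64(138)), (np.float64(-70.0), np.int64(142)), (np.float64(-69.0), np.int64(144)), (np.float64(-68.0), np.int64(144)), (np.float64(-67.0), np.int64(138)), (np.float64(-66.0), np.int64(137)), (np.float64(-65.0), np.int64(147)), (np.float64(-64.0), np.int64(134)), (np.float64(-63.0), np.int64(140)), (np.float64(-62.0), np.int64(146)), (np.float64(-61.0), np.int64(1
[... 543 characters left out ...]
p.float64(-6.0), np.int64(180)), (np.float64(-5.0), np.int64(172)), (np.float64(-4.0), np.int64(173)), (np.float64(-3.0), np.int64(161)), (np.float64(-2.0), np.int64(139)), (np.float64(-1.0), np.int64(148)), (np.float64(0.0), np.int64(125)), (np.float64(1.0), np.int64(117)), (np.float64(2.0), np.int64(119)), (np.float64(3.0), np.int64(109)), (np.float64(4.0), np.int64(116)), (np.float64(5.0), np.int64(112)), (np.float64(6.0), np.int64(116)), (np.float64(7.0), np.int64(105)), (np.float64(8.0), np.int64(115)), (np.float64(9.0), np.int64(107)), (np.float64(10.0), np.int64(113)), (np.float64(11.0), np.int64(86)), (np.float64(12.0), np.int64(10))]
pad z 58.49125228385023 cheek z 73.06774218859505
```

View pics/w7.png

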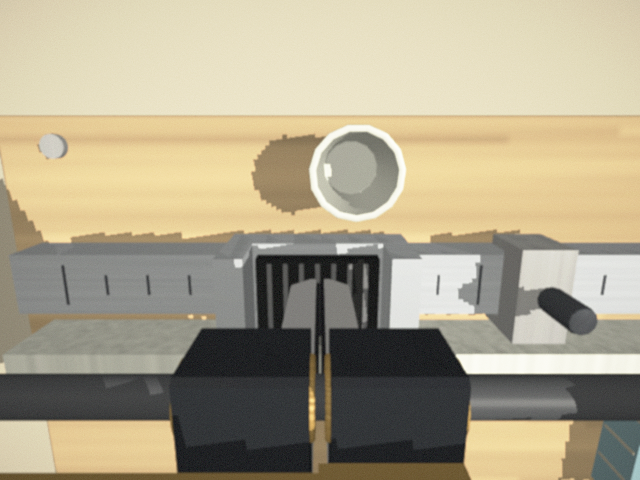

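The slider followed (cheek tops moved 80 mm, pad still 4.6 mm down, stop at columns 497–577 unmoved). The remaining gap is about 46 mm.

Call:
jog_arm:
  deltas: "0 2 0 0 0; 0 7 0 0 0; 0 14 0 0 0; 0 21 0 0 0; -0.1 28 0 0 0; -0.1 34 0 0 0; -0.1 38 0 0 0; -0.1 40.5 0 0 0; -0.1 42 0 0 0; -0.1 43 0 0 0"

```text
clock: 13.05
eef_pos: [538.5, 43.8, 37.1]
eef_rot: [-3.142, 0.0, 2.987]
wrist_force: [-2.2, -1.1, 4.0]
finger_gap: 0.3
```

```bash
python3 st.py; python3 dep.py w8 | cut -c1-4000 | sed 's/np.float64//g;s/np.int64//g'
```

```text
13.25 [538.5   43.83  37.07] [-1.06 -0.51  4.62] [0.82 0.62 0.46]
tcp rail coords [ -0.33814061 -56.40762512]
cheek-top b hist [((-101.0), (15)), ((-100.0), (135)), ((-99.0), (141)), ((-98.0), (151)), ((-97.0), (130)), ((-96.0), (141)), ((-95.0), (136)), ((-94.0), (133)), ((-93.0), (155)), ((-92.0), (135)), ((-91.0), (147)), ((-90.0), (144)), ((-89.0), (152)), ((-88.0), (20)), ((-29.0), (36)), ((-28.0), (142)), ((-27.0), (149)), ((-26.0), (138)), ((-25.0), (141)), ((-24.0), (139)), ((-23.0), (139)), ((-22.0), (133)), ((-21.0), (147)), ((-20.0), (137)), ((-19.0), (138)), ((-18.0), (144)), ((-17.0), (126)), ((-4.0), (28)), ((-3.0), (13)), ((-2.0), (9)), ((-0.0), (12))]
stop top b [((-29.0), (42)), ((-28.0), (14)), ((-13.0), (77)), ((-12.0), (147)), ((-11.0), (158)), ((-10.0), (154)), ((-9.0), (151)), ((-8.0), (161)), ((-7.0), (148)), ((-6.0), (163)), ((-5.0), (154)), ((-4.0), (149)), ((-3.0), (122)), ((-2.0), (129)), ((-1.0), (128)), ((0.0), (117)), ((1.0), (108)), ((2.0), (109)), ((3.0), (111)), ((4.0), (100)), ((5.0), (85)), ((6.0), (97)), ((7.0), (92)), ((8.0), (98)), ((9.0), (100)), ((10.0), (106)), ((11.0), (87))]
pad z 60.6672371213633 cheek z 73.06999151498285
```

View pics/w8.png

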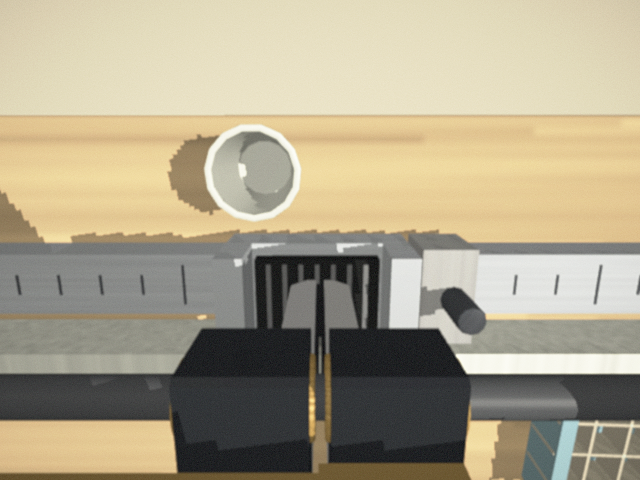

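```bash
sed -i 's/^bc=.*/f=b[ck\&(b<-12)]; c0=f.max()-42 if len(sys.argv)<3 else float(sys.argv[2])/; s/^pd=.*/pd=(abs(a)<14)\&(zz<70)\&(zz>45)\&(abs(b-c0)<25)\&(abs(b-c0)>16); print("pad centre",c0,pd.sum())/; s/^ck=\(.*\); print.*/ck=\1/; s/^st=\(.*\); print.*/st=\1/' dep.py
echo 'print("L/R",np.median(zz[pd&(b<c0)]),np.median(zz[pd&(b>c0)]),"front cheek edges",np.percentile(b[ck&(b<-12)&(b>c0)],[1,99]),"stop edge",np.percentile(b[st&(b>-20)],[1,5]))' >>dep.py
python3 dep.py w9 -58.5; python3 st.py
```

```text
tcp rail coords [ -0.3343039  -56.42930452]
pad centre -58.5 2302
pad z 60.82117758531716 cheek z 73.03144116620147
L/R 60.81545977030767 60.825348714011206 front cheek edges [-55.06269182 -16.72617083] stop edge [-12.67018787 -11.95142268]
13.6 [538.5   43.83  37.07] [-0.56  0.53  4.8 ] [0.34 0.61 0.46]
```

The pad is only 2.2 mm down now, which is too little to push on. I'll restore the press without moving along the rail and check it.

Call:
jog_arm:
  deltas: "0 0 0.5 0 0; 0 0 1 0 0; 0 0 1.5 0 0; 0 0 2 0 0; 0 0 2.3 0 0; 0 0 2.3 0 0; 0 0 2.3 0 0; 0 0 2.3 0 0; 0 0 2.3 0 0; 0 0 2.3 0 0"

```text
clock: 14.9
eef_pos: [538.5, 43.8, 34.8]
eef_rot: [3.142, 0.0, 2.987]
wrist_force: [-0.9, 0.6, 6.2]
finger_gap: 0.5
```

```bash
python3 dep.py w10 -58.5; python3 st.py
```

```text
tcp rail coords [ -0.31335013 -56.43818737]
pad centre -58.5 2295
pad z 58.823442424430006 cheek z 73.06423554702583
L/R 58.811634930322676 58.844213456701084 front cheek edges [-54.48409394 -16.70394908] stop edge [-12.65882678 -11.93490104]
15.15 [538.52  43.81  34.79] [-1.08  0.47  5.33] [0.57 0.25 0.17]
```

Pressed 4.2 mm again, with about 4 mm to go. I'll creep into the stop with a small overshoot, which the fingertip friction limits.

Call:
jog_arm:
  deltas: "0 0.5 0.2 0 0; 0 1 0.3 0 0; 0 1.6 0.4 0 0; 0 2.2 0.4 0 0; 0 2.8 0.4 0 0; 0 3.4 0.4 0 0; 0 4 0.4 0 0; 0 4.5 0.4 0 0; 0 4.9 0.4 0 0; 0 5.2 0.4 0 0"

```text
clock: 16.45
eef_pos: [539.4, 48.4, 34.4]
eef_rot: [-3.141, 0.0, 2.987]
wrist_force: [-0.7, -4.1, 5.7]
finger_gap: 0.7
```

```bash
python3 st.py; python3 dep.py w11 -54.5
```

```text
16.65 [539.38  48.45  34.42] [-0.95 -3.47  5.49] [0.3  0.67 0.25]
tcp rail coords [ -0.2027964  -51.71840616]
pad centre -54.5 2261
pad z 58.680695917325764 cheek z 73.0295803900803
L/R 58.66788758973789 58.68902403701172 front cheek edges [-51.62432781 -13.23750404] stop edge [-9.59164862 -8.940688  ]
```

View pics/w11.png

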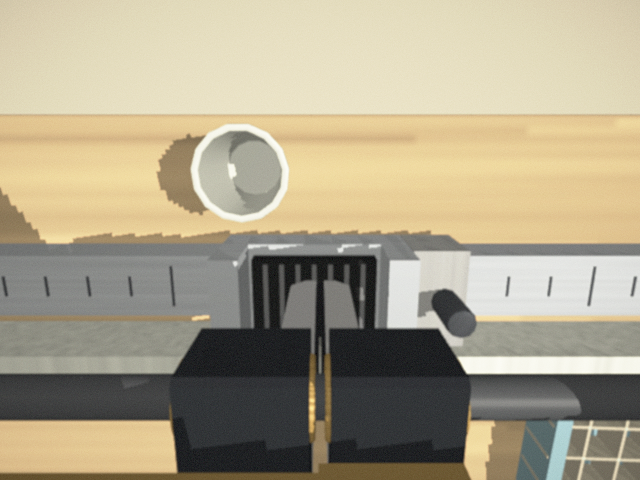

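Force along the rail rose to −3.5 N and the slider moved 3.5 mm while the fingers moved 4.7 mm, so it appears to touch. I'll push a bit more to confirm that it no longer advances.

Call:
jog_arm:
  deltas: "0 0.4 0 0 0; 0 0.8 0 0 0; 0 1.2 0 0 0; 0 1.6 0 0 0; 0 2 0 0 0; 0 2.3 0 0 0; 0 2.6 0 0 0; 0 2.8 0 0 0; 0 3 0 0 0; 0 3 0 0 0"

```text
clock: 18.0
eef_pos: [539.9, 51.4, 34.4]
eef_rot: [-3.141, 0.0, 2.987]
wrist_force: [-1.0, -3.2, 5.6]
finger_gap: 0.7
```

```bash
python3 st.py; python3 dep.py w12 -54.5
```

```text
18.2 [539.9   51.39  34.43] [-0.53 -3.44  5.64] [0.29 0.19 0.51]
tcp rail coords [ -0.14645303 -48.72546357]
pad centre -54.5 2016
pad z 58.8297715008963 cheek z 73.04559341210529
L/R 58.80485727330323 58.85786364476979 front cheek edges [-51.44473679 -13.2078203 ] stop edge [-9.84639174 -9.21031363]
```

The slider's front edge stayed put (−13.2 both times) while the fingers slid 3 mm on the pad, at 3.4 N. So it is against the stop. Now I'll lift straight up.

Call:
jog_arm:
  deltas: "0 0 -1 0 0; 0 0 -2 0 0; 0 0 -4 0 0; 0 0 -6 0 0; 0 0 -10 0 0; 0 0 -18 0 0; 0 0 -30 0 0; 0 0 -48 0 0; 0 0 -70 0 0; 0 0 -95 0 0"

```text
clock: 19.55
eef_pos: [539.7, 51.9, 131.1]
eef_rot: [3.141, 0.001, 2.987]
wrist_force: [-0.3, -0.1, -0.1]
finger_gap: 0.5
```

Call:
jog_arm:
  deltas: "0 0 -30 0 0; 0 5 -60 0 0; 0 15 -75 0 0; 0 30 -75 0 0; 0 40 -75 0 0; 0 45 -75 0 0; 0 45 -75 0 0; 0 45 -75 0 0; 0 45 -75 0 0; 0 45 -75 0 0"

```text
clock: 20.8
eef_pos: [546.7, 96.2, 204.4]
eef_rot: [3.142, 0.0, 2.986]
wrist_force: [0.2, -0.1, 0.2]
finger_gap: 0.3
```

```bash
python3 - <<'E'
from cell import manip, optics
import cv2, numpy as np
s=manip.read_state();print(s["clock"],s["eef_pos"],s["eef_rot"],s["wrist_force"])
p,d=optics.camera("wrist"); np.savez("pics/w13.npz",p=p,d=d,pos=s["eef_pos"],rot=s["eef_rot"]); cv2.imwrite("pics/w13.png",p[:,:,::-1])
p,d=optics.camera("scene"); cv2.imwrite("pics/s13.png",p[:,:,::-1])
E
python3 dep.py w14 -54.5
```

```text
20.8 [546.67483175  96.16851301 204.35914345] [3.14155465e+00 1.38772562e-05 2.98646756e+00] [ 0.17793151 -0.14715829  0.17203986]
tcp rail coords [-0.45794112 -3.38469007]
pad centre -54.5 742
pad z 63.21078831468853 cheek z 73.01495316867147
L/R 63.26249127941128 63.11843407437205 front cheek edges [-24.82783628 -13.28786217] stop edge [-12.1080373  -11.28857047]
```

View pics/w13.png

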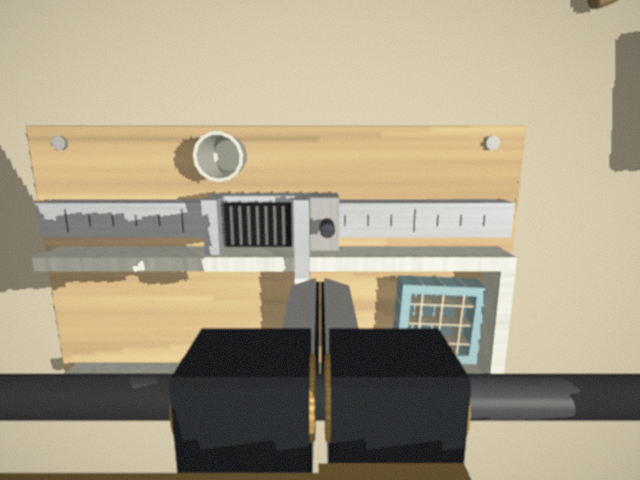

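View pics/s13.png

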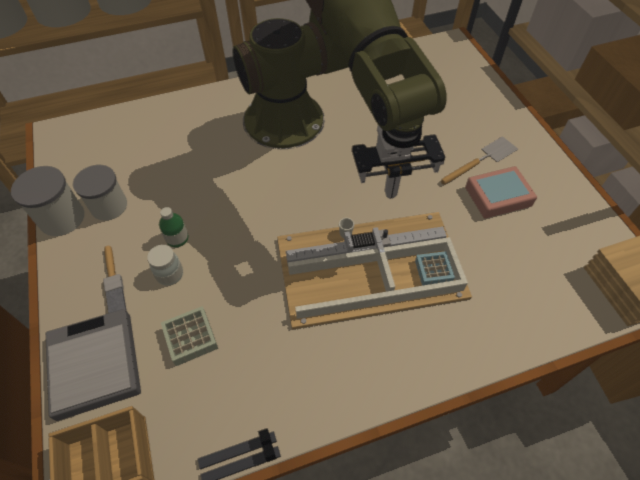

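Run:
```python
import cv2
import numpy as np
from h import *
f=np.load("pics/w13.npz"); pos,rot=f["pos"],f["rot"]
cv2.imwrite("pics/w13z.png",cv2.resize(f["p"][190:265,285:355,::-1],None,fx=8,fy=8,interpolation=cv2.INTER_CUBIC))
p,d=f["p"],f["d"]
for v in (212,218,222): print(v,[int(x) for x in p[v,300:345,1]],[round(float(x)) for x in d[v,300:345]])
```

```text
212 [211, 210, 212, 210, 212, 208, 213, 212, 196, 172, 175, 186, 194, 189, 194, 193, 193, 191, 189, 196, 195, 191, 195, 192, 196, 195, 193, 196, 194, 193, 187, 189, 193, 193, 195, 192, 188, 191, 188, 199, 208, 213, 210, 212, 208] [336, 335, 335, 336, 335, 336, 335, 336, 336, 355, 349, 349, 350, 350, 350, 350, 351, 350, 351, 351, 351, 349, 350, 351, 349, 349, 351, 349, 349, 348, 349, 350, 350, 349, 349, 349, 350, 351, 350, 367, 368, 369, 367, 369, 367]
218 [210, 209, 208, 209, 208, 214, 214, 214, 199, 160, 142, 155, 162, 187, 195, 195, 190, 188, 181, 185, 187, 182, 177, 161, 147, 138, 124, 120, 133, 144, 160, 173, 187, 194, 191, 196, 187, 189, 194, 206, 212, 213, 218, 198, 154] [336, 336, 337, 336, 336, 336, 336, 337, 338, 356, 350, 351, 351, 351, 352, 351, 352, 351, 351, 352, 351, 351, 352, 347, 348, 348, 346, 344, 347, 347, 349, 349, 351, 351, 351, 350, 351, 351, 352, 370, 369, 369, 369, 369, 368]
222 [208, 212, 209, 206, 209, 209, 210, 212, 196, 152, 116, 112, 116, 122, 120, 116, 118, 119, 114, 112, 84, 58, 44, 41, 48, 48, 41, 56, 50, 49, 51, 58, 79, 133, 174, 192, 194, 188, 195, 203, 213, 210, 213, 191, 154] [337, 338, 338, 338, 337, 338, 337, 337, 338, 354, 352, 352, 350, 351, 353, 351, 0, 352, 351, 352, 345, 341, 337, 333, 330, 330, 329, 328, 329, 331, 333, 335, 339, 344, 351, 352, 353, 352, 353, 369, 370, 369, 369, 370, 370]
```

View pics/w13z.png

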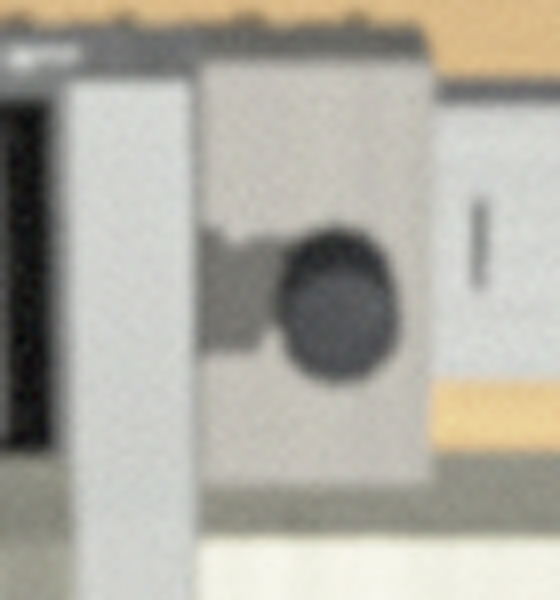

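The pad is back up (63.2 against 73.0 for the cheeks, a 10 mm step) and the slider edge hasn't moved. The zoomed view shows at most a hairline at the joint, so I'll take one closer look from directly overhead, staying well above everything.

Call:
jog_arm:
  deltas: "0 -3 20 0 0; 0 -6 45 0 0; 0 -9 70 0 0; 0 -9 90 0 0; 0 -9 100 0 0; 0 -9 106 0 0; 0 -9 108 0 0; 0 -9 108 0 0; 0 -9 108 0 0; 0 -9 108 0 0"

```text
clock: 22.2
eef_pos: [545.4, 87.5, 96.6]
eef_rot: [3.141, 0.0, 2.987]
wrist_force: [0.2, -0.4, -0.4]
finger_gap: 0.9
```

Run:
```python
from cell import manip, optics
import cv2, numpy as np
s=manip.read_state();print(s["clock"],s["eef_pos"],s["eef_rot"],s["wrist_force"])
p,d=optics.camera("wrist"); np.savez("pics/w15.npz",p=p,d=d,pos=s["eef_pos"],rot=s["eef_rot"])
cv2.imwrite("pics/w15z.png",cv2.resize(p[200:290,270:370,::-1],None,fx=6.5,fy=6.5,interpolation=cv2.INTER_CUBIC))
for v in (230,240,246): print(v,[int(x) for x in p[v,290:375,1]],[round(float(x)) for x in d[v,290:375]])
```

```text
22.2 [545.42082672  87.49481424  96.6195536 ] [3.14147535e+00 4.58418799e-04 2.98680572e+00] [ 0.1787668  -0.43735543 -0.40618687]
230 [34, 33, 41, 67, 111, 131, 145, 170, 206, 227, 225, 226, 224, 225, 225, 224, 224, 226, 225, 226, 224, 225, 226, 225, 225, 224, 225, 226, 226, 216, 201, 196, 202, 200, 207, 205, 207, 202, 203, 205, 203, 202, 202, 198, 208, 204, 204, 204, 203, 206, 206, 204, 207, 207, 208, 211, 207, 207, 206, 203, 200, 199, 202, 207, 208, 209, 207, 206, 204, 203, 194, 196, 206, 213, 217, 217, 218, 217, 220, 218, 219, 217, 221, 218, 216] [242, 243, 242, 241, 256, 255, 256, 257, 229, 229, 230, 229, 231, 228, 229, 230, 229, 229, 229, 228, 229, 230, 230, 230, 228, 229, 229, 228, 228, 229, 263, 244, 242, 244, 243, 243, 244, 245, 243, 243, 241, 243, 244, 243, 244, 243, 242, 244, 243, 243, 243, 244, 244, 242, 243, 244, 243, 243, 244, 242, 244, 243, 242, 245, 243, 243, 243, 243, 244, 243, 243, 243, 243, 262, 261, 261, 261, 261, 262, 262, 261, 261, 262, 261, 262]
240 [24, 23, 31, 48, 100, 126, 140, 169, 209, 225, 222, 222, 222, 222, 221, 221, 222, 220, 223, 222, 223, 223, 222, 2
[... 883 characters left out ...]
, 198, 192, 200, 201, 204, 204, 204, 202, 205, 204, 201, 203, 202, 206, 202, 201, 203, 204, 203, 209, 206, 208, 208, 207, 203, 209, 210, 206, 209, 205, 201, 201, 199, 203, 205, 204, 208, 203, 199, 203, 199, 201, 209, 219, 224, 223, 219, 187, 146, 150, 197, 222, 222, 224, 222] [241, 242, 242, 243, 257, 256, 258, 258, 231, 232, 231, 232, 232, 232, 231, 231, 232, 232, 231, 231, 233, 231, 231, 230, 231, 231, 231, 231, 230, 232, 264, 246, 247, 246, 245, 245, 246, 246, 245, 245, 247, 245, 246, 246, 246, 246, 244, 245, 246, 246, 246, 244, 246, 246, 245, 246, 245, 246, 245, 245, 244, 244, 245, 245, 245, 246, 245, 247, 246, 245, 245, 245, 247, 264, 264, 264, 0, 263, 263, 263, 264, 264, 265, 265, 264]
```

View pics/w15z.png

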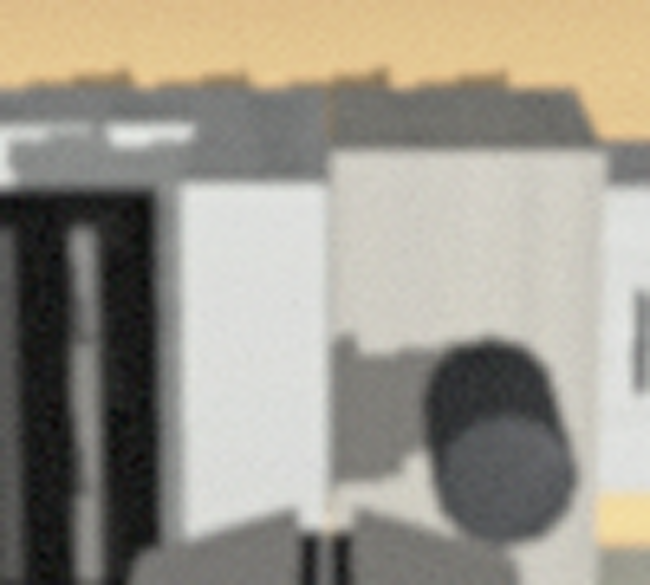

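Run:
```python
import numpy as np
f=np.load("pics/w15.npz");d=f["d"];p=f["p"]
for v in range(210,286,3): print(v,[round(float(x)) for x in d[v,317:324]],p[v,318:323].tolist())
```

```text
210 [284, 283, 284, 284, 284, 284, 283] [[228, 197, 145], [228, 199, 147], [229, 202, 148], [223, 193, 140], [223, 189, 138]]
213 [273, 273, 274, 285, 273, 273, 272] [[143, 131, 114], [148, 130, 112], [145, 129, 103], [136, 124, 100], [127, 118, 101]]
216 [264, 262, 262, 285, 261, 262, 264] [[124, 124, 124], [126, 123, 116], [134, 126, 113], [125, 120, 108], [115, 114, 107]]
219 [254, 253, 252, 286, 253, 253, 253] [[126, 126, 125], [131, 125, 124], [131, 123, 110], [120, 114, 104], [114, 114, 108]]
222 [243, 245, 243, 280, 244, 243, 243] [[125, 125, 125], [122, 122, 122], [125, 126, 119], [132, 131, 125], [129, 128, 123]]
225 [236, 235, 235, 271, 244, 241, 243] [[124, 124, 124], [129, 129, 128], [159, 158, 152], [183, 182, 172], [206, 205, 197]]
228 [228, 228, 230, 260, 244, 243, 243] [[191, 195, 190], [181, 183, 178], [178, 178, 172], [191, 190, 182], [205, 200, 190]]
231 [230, 228, 229, 261, 243, 243, 244] [[221, 222, 221], [217, 217, 212], [202, 199, 195], [198, 197, 187], [203, 201, 193]]
234 [230, 230, 230, 262, 244, 244, 243] [[221, 222, 222], [215, 218, 213], [199, 200, 195], 
[... 1454 characters left out ...]
 249] [[218, 219, 216], [211, 213, 209], [175, 175, 172], [140, 139, 135], [125, 123, 117]]
273 [233, 233, 234, 269, 248, 250, 248] [[221, 221, 219], [207, 208, 205], [176, 176, 172], [142, 141, 140], [134, 132, 127]]
276 [235, 234, 235, 295, 250, 249, 249] [[221, 221, 220], [212, 212, 206], [197, 194, 184], [193, 190, 178], [201, 196, 188]]
279 [235, 235, 236, 295, 251, 250, 251] [[222, 223, 219], [217, 213, 206], [219, 211, 195], [207, 202, 186], [205, 202, 192]]
282 [187, 187, 235, 296, 187, 187, 186] [[98, 97, 96], [130, 127, 120], [138, 134, 120], [109, 103, 92], [89, 83, 81]]
285 [182, 184, 237, 292, 184, 183, 184] [[59, 60, 63], [99, 99, 101], [98, 97, 98], [62, 61, 62], [34, 34, 35]]
```

Measured directly from above there is a hairline of about 0.3–0.5 mm: the rail is visible in a single pixel column. The arm is clear and there is time left, so I'll press and push once more to close it as far as it goes.

Call:
jog_arm:
  deltas: "0 -15 0 0 0; 0 -30 0 0 0; 0 -38 5 0 0; 0 -38 20 0 0; 0 -38 35 0 0; 0 -38 45 0 0; 0 -38 50 0 0; 0 -38 55 0 0; 0 -38 58 0 0; 0 -38 59.5 0 0"

```text
clock: 23.5
eef_pos: [539.8, 50.0, 37.2]
eef_rot: [3.141, 0.001, 2.987]
wrist_force: [-1.0, 1.3, 4.3]
finger_gap: 0.2
```

```bash
python3 dep.py w16 -55; python3 -c "
from cell import manip
s=manip.read_state();print(s['clock'],s['eef_pos'],s['wrist_force'])"
```

```text
tcp rail coords [ -0.06123631 -50.1030502 ]
pad centre -55.0 2101
pad z 61.01481297523921 cheek z 73.04554510038807
L/R 61.01514103907509 61.01453524061662 front cheek edges [-51.58736409 -13.07433195] stop edge [-9.68319648 -9.05803599]
23.55 [539.71739081  50.02565516  37.1022442 ] [-0.31455421  0.97451053  4.47094893]
```

Call:
jog_arm:
  deltas: "0 0 1 0 0; 0 0 2 0 0; 0 0 2.8 0 0; 0 0 2.8 0 0; 0 0.5 2.8 0 0; 0 1 2.8 0 0; 0 2 2.8 0 0; 0 3 2.8 0 0; 0 4 2.8 0 0; 0 5 2.8 0 0"

```text
clock: 24.8
eef_pos: [540.4, 54.3, 34.3]
eef_rot: [-3.141, 0.001, 2.987]
wrist_force: [-1.2, -4.0, 6.1]
finger_gap: 0.6
```

```bash
python3 dep.py w17 -55; python3 st.py
```

```text
tcp rail coords [ -0.10602568 -45.83413781]
pad centre -55.0 1735
pad z 58.59985086612731 cheek z 73.03882696503325
L/R 58.58821950553285 58.65451659846785 front cheek edges [-52.36452171 -13.19607199] stop edge [-10.06102149  -9.44033871]
25.05 [540.38  54.35  34.3 ] [-0.96 -3.22  5.73] [0.24 0.43 0.8 ]
```

Same result: with the pad 4.4 mm down (brake free) and 3–4 N of push, the slider edge stays at −13.2. It is against the stop, and the hairline is a measuring or contact-margin effect. Lifting clear.

Call:
jog_arm:
  deltas: "0 0 -1 0 0; 0 0 -2 0 0; 0 0 -4 0 0; 0 0 -6 0 0; 0 0 -10 0 0; 0 0 -18 0 0; 0 0 -30 0 0; 0 0 -48 0 0; 0 0 -70 0 0; 0 0 -95 0 0"

```text
clock: 26.35
eef_pos: [540.2, 54.9, 130.8]
eef_rot: [3.141, 0.0, 2.987]
wrist_force: [-0.2, 0.5, 0.9]
finger_gap: 0.4
```

Call:
jog_arm:
  deltas: "0 10 -30 0 0; 0 25 -60 0 0; 0 33 -75 0 0; 0 33 -75 0 0; 0 33 -75 0 0; 0 33 -75 0 0; 0 33 -75 0 0; 0 33 -75 0 0; 0 33 -75 0 0; 0 33 -75 0 0"

```text
clock: 27.6
eef_pos: [545.3, 87.5, 204.0]
eef_rot: [-3.142, -0.0, 2.987]
wrist_force: [-0.3, -0.8, -0.3]
finger_gap: 0.8
```

```bash
python3 dep.py w18 -55
python3 - <<'E'
from cell import manip, optics
import cv2,numpy as np
s=manip.read_state();print(s["clock"],s["eef_pos"],s["wrist_force"])
p,d=optics.camera("wrist")
print([round(float(x)) for x in d[215,280:345]])
b=cv2.resize(p[180:280,190:360,::-1],None,fx=4.5,fy=4.5,interpolation=cv2.INTER_CUBIC); cv2.imwrite("pics/w18z.png",b)
E
```

```text
tcp rail coords [ -0.50142725 -12.26409052]
pad centre -55.0 746
pad z 63.164795621613436 cheek z 73.00186770934698
L/R 63.17128539773623 63.15872204860507 front cheek edges [-24.64186141 -13.49538914] stop edge [-11.93749469 -11.13744883]
27.65 [545.27204972  87.48273727 204.03585649] [ 0.18102782  1.03480026 -0.27762089]
[347, 347, 347, 346, 345, 346, 344, 345, 346, 346, 346, 346, 345, 345, 346, 347, 346, 345, 346, 344, 346, 347, 362, 362, 361, 335, 337, 337, 335, 336, 336, 336, 335, 335, 336, 336, 335, 335, 336, 335, 368, 351, 351, 350, 350, 350, 348, 351, 350, 351, 350, 350, 352, 349, 351, 349, 350, 349, 350, 350, 350, 349, 350, 349, 350]
```

View pics/w18z.png

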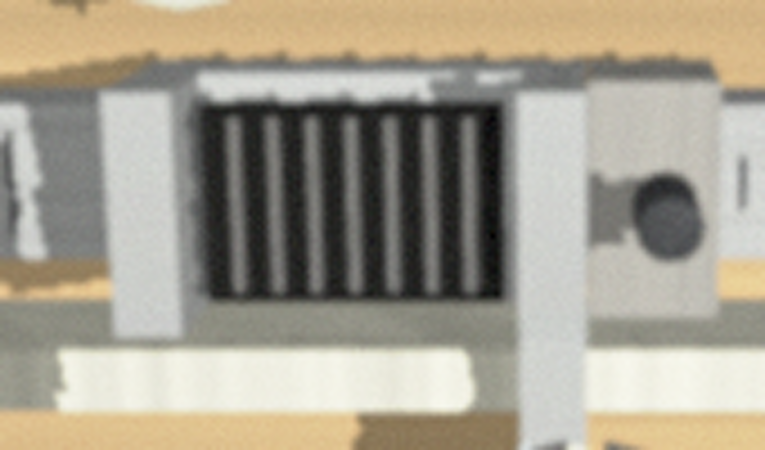

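```bash
python3 -c "
from cell import workorder,manip
print(workorder.sign_off()); print(manip.read_state()['clock'])"
```

```text
the job is handed in; nothing more can be done
None
the job is handed in; nothing more can be done
```

I set the slider against the stop block and handed the job in at about 27.7 s. The pad is back up and the arm is clear, well above the bench.

**What I did**
- With closed fingertips I pressed the pad about 4–5 mm and slid the slider about 124 mm to the stop.
- I lifted straight off, then pressed and pushed once more to check that it was seated.

**Last checks**
- **Seated:** with the pad 4.4 mm down and 3–4 N of push, the slider no longer advanced while the fingers slid over the pad. That force is far below the 40 N the stop holds.
- **Pad up:** after release it sits 10 mm below the cheek tops, and the wrist force is about zero.
- **Stop and other things:** the stop's face read within about 0.7 mm of its earlier position. That difference is about my measuring error between views. In the last pictures taken, nothing else looked moved, but I did not measure each item.

**Checks that disagreed**
- **Fingertip position:** the fingertips end about 22 mm behind the reported tool point, not 14 mm ahead as stated. I corrected this from the images and then worked by force.
- **Press depth:** part way along, the pad was found only about 2 mm down, less than the 3 mm that frees the brake. Some of the first 123 mm may therefore have run with the brake partly on. No large force showed, and I restored the press before the last 4 mm.
- **Gap at the stop:** from directly above, the depth picture still shows a one-pixel hairline, about 0.5 mm or less, between slider and stop. It did not close on the second push, so I took it as contact.

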